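# Build up and square a spacer pile on a checking fixture

### The job

Lift the blue spacer plate up off its storage peg and lay it on the green and black plates lying askew on the checking fixture, set down rather than dropped, to make a pile of three. Push the pile square, so that all three plates are home against the two stops on their long side and the one stop at their end. Leave the orange spacer on its peg, and the pin case, fin bracket and drilled block where they are.

Things in the scene. Friction and masses are not known exactly. Their poses are not given: they have to be found in the camera images.
- blue_spacer: Blue flat spacer plate, 120 mm long (its own x) x 64 mm wide (its own y) x 12 mm thick, about 0.25 kg, with an 18 mm hole through its centre. Origin at the centre of its underside, z up. At the start it lies flat on one of the stand's two pegs (either one), the peg through its hole. It may be laid either way round.
- plate_low: Green anodised plate, the lower of two lying on the fixture, 120 mm long (own x) x 64 mm wide (own y) x 12 mm thick, about 0.25 kg, loose. Origin at the centre of its underside, z up. It lies on the fixture base some 12 to 22 mm short of its home in both directions and turned up to 0.08 rad.
- plate_mid: Black anodised plate, same size and mass as the green one (120 x 64 x 12 mm, long along own x), loose, lying on plate_low, shifted up to 5 mm each way and turned a little from it. Origin at the centre of its underside, z up. Plates slide easily (friction about 0.3): a pile of three moves at 2 to 5 N and resists firmly once home.
- fixture: Aluminium checking-fixture base, 220 mm (own x) x 250 mm (own y) x 20 mm, fixed to the bench. Origin at the centre of its underside, z up, x roughly away from the robot. Three steel L-shaped stops stand on it; each stop's foot runs 44 mm outward behind its upright face. The -x and -y sides of the rest area are open for pushing.
- long_stop (a point): Midway between the two long-side stops, in the plane of their upright faces (fixture x +0.052, y 0), on the base's upper face; axes as the fixture's. The two faces look to fixture -x, each 26 mm wide, centred 38 mm either side of this point along y, tops 52 mm above the base (16 mm above a pile of three). The plates' long sides go against them.
- end_stop (a point): Foot of the end stop's upright face (fixture x +0.020, y +0.060), on the base's upper face; axes as the fixture's. The face looks to fixture -y, is 26 mm wide and 52 mm high. The plates' ends go against it.
- pile_home (a point): The point on the fixture base's upper face (20 mm above the bench; fixture x +0.020, y 0) over which all three plates are centred when home; axes as the fixture's. There the plates' long axes (own x) run along its y, their long sides at x = -0.032 and +0.032, their ends at y = -0.060 and +0.060. A home plate's origin is 0, 12 or 24 mm above it.
- stand: Fixed storage stand: wooden base 280 mm (own x) x 76 mm (own y) x 20 mm, origin at the centre of its underside. Upright steel pegs at own x -0.075 and +0.075, 12 mm across, tips 80 mm above the bench, each rising from a collar 36 mm across, 40 mm high, on which a plate lies. A plate is free of its peg once its underside is above 80 mm.
- stand_top (a point): Middle of the stand at the height of the collars' tops (40 mm above the bench), axes as the stand's.
- orange_spacer: Orange spacer plate, 120 x 64 x 8 mm, on the stand's other peg; to be left there. Origin at the centre of its underside.
- pin_case: Wooden pin-gauge case lying open near the far edge of the bench: box 100 (own x) x 160 (own y) x 30 mm high with rows of steel pins (their tips 31 mm high), its lid 100 x 160 x 16 mm lying open on the far side. 1.4 kg. Origin under the centre of the box part. Leave alone.
- fin_bracket: Steel bracket, foot 95 x 60 x 12 mm with an upright fin, 62 mm high in all, left of the work. Origin under its centre. Leave alone.
- drilled_block: Steel block 50 x 70 mm, 70 mm high with rounded top and two cross holes, right of the work. Origin under its centre. Leave alone.
Not all that is in view belongs to the job. Of the things like the plate_mid, leave any that is pink, red or turquoise; of the rest the larger one is meant.

How it is judged (in metres and radians):
On the way, in this order (a step that is already met when the one before it is completed fails the run):
1. the blue spacer is lifted up clear of its peg (height (world z) of blue_spacer above 0.082 m), for 0.1 s.
2. the blue spacer lies flat on the black plate, let go (contact force between blue_spacer and plate_mid above 0.5 N and contact force between blue_spacer and the fingers below 0.1 N and z of blue_spacer in the frame of pile_home between 0.02 and 0.028 m and angle between blue_spacer's own z axis and vertical below 0.05 rad and linear speed of blue_spacer below 0.02 m/s), for 0.2 s.
At the end, for the whole second after the job is handed in: Three plates piled flat on the fixture, blue on top, each within 2.5 mm of home against the three stops and within 2 degrees of square, at rest. The orange spacer is on its peg (moved under 15 mm); pin case, bracket and block are upright, within 20 mm of their places (x of plate_low in the frame of pile_home between -0.0025 and 0.0025 m and y of plate_low in the frame of pile_home between -0.0025 and 0.0025 m and z of plate_low in the frame of pile_home between -0.004 and 0.004 m and angle between the x axis of each of plate_low, plate_mid, blue_spacer and the y axis of pile_home, either way round below 0.035 rad and angle between each of plate_low, plate_mid, blue_spacer's own z axis and vertical below 0.05 rad and linear speed of each of plate_low, plate_mid, blue_spacer below 0.01 m/s and angular speed of each of plate_low, plate_mid, blue_spacer below 0.05 rad/s and x of plate_mid in the frame of pile_home between -0.0025 and 0.0025 m and y of plate_mid in the frame of pile_home between -0.0025 and 0.0025 m and z of plate_mid in the frame of pile_home between 0.008 and 0.016 m and x of blue_spacer in the frame of pile_home between -0.0025 and 0.0025 m and y of blue_spacer in the frame of pile_home between -0.0025 and 0.0025 m and z of blue_spacer in the frame of pile_home between 0.02 and 0.028 m and distance of each of pin_case, fin_bracket, drilled_block from where it was at the start of the episode below 0.02 m and angle between each of pin_case, fin_bracket, drilled_block's own z axis and vertical below 0.1 rad and z of orange_spacer in the frame of stand_top between -0.004 and 0.004 m and distance of orange_spacer from where it was at the start of the episode below 0.015 m); the robot touches nothing.
It fails at once if the blue spacer is dropped: falls free by more than about 8 mm (contact force between blue_spacer and anything else below 0.02 N and linear speed of blue_spacer above 0.4 m/s).
It fails at once if the orange spacer is taken off its peg (height (world z) of orange_spacer above 0.065 m).
It fails at once if the pin case, fin bracket or drilled block is moved more than 20 mm (distance of any of pin_case, fin_bracket, drilled_block from where it was at the start of the episode above 0.02 m).
It also fails if it takes over 72 s, if anything falls off the work surface, if the arm or the gripper's body presses on something with over 40 N, if the wrist force passes 120 N, or if a joint passes its speed limit or range.

### The arm

A 7-joint arm with a two-finger parallel gripper is mounted at the origin on the work surface. World frame = base frame: x ahead of the robot, y to its left, z up, the work surface at z = 0. Lengths are in mm, angles in rad, forces in N, time in s.
With the tool pointing down it reaches from about 400 to 925 mm from the base axis. Payload 5.6 kg.
Tool frame: the origin (TCP) lies on the front face of the gripper's body, between the roots of the fingers; the fingertips stand ahead of it and the grasp point (between the pads) lies 54 mm ahead of it (finger_overhang is the z of the fingertips in the tool frame, in mm); z points along the fingers, y is the line along which they close (so a half turn about z gives the same grasp; the last joint's range is limited). The gripper opens to 85 mm and grips with 20 to 120 N. Pads are 22 mm wide; open, the fingers measure 114 mm over their backs; the gripper's body (76 mm by 85 mm) begins 54 mm behind the grasp point. The pads swing forward as they close: fully open they stand 13 mm farther back than shut.
Start: joints at [-1.223, 0.468, -0.012, 1.603, 0.006, 1.071, -0.056], TCP at [247.64, 600.983, 303.89] pointing down, gripper open.
Joint ranges: [-2.53, 2.53], [-0.31, 2.02], [-1.57, 1.55], [0.28, 2.44], [-1.29, 4.43], [0.15, 1.84], [-2.92, 2.92]. Speed limits (rad/s): [2.57, 2.57, 3.14, 3.14, 3.14, 3.14, 3.14].

### API

Orientations are given as a rotation vector (axis times angle).
In Python, from rig import read_state, capture, hand_in, finger_overhang gives the robot as it stands.
- The arm moves only by the tool send_rows, never from a script. Its argument "motion" is a list of rows, each an object with "turn": the turn, a rotation vector about the tool's x, y, z in units of 5 degrees (1.0 is 5 degrees), a list of three; "xyz": the shift along the tool's x, y, z in cm, a list of three; "hand": the closure, from 0 (fully open) to 1 (shut). A call has 1 to 20 rows; each row is the pose to reach, as a shift and turn from the pose commanded when the call began, along the tool's axes at that moment; what a row does not reach only later rows make up. A row lasts 1/12 s, in which the tool goes at most 41.7 mm and 7.16 degrees, less where a joint would pass 70% of its speed; a pose out of reach is approached as far as the arm can. A call with a gripper value outside its range is refused whole. The fingers move at their own pace and stop on an object; "grip_force" is the grip in N (left out, the last holds). Time passes only in rows, so rows that repeat a pose let the fingers close. It gives the time, the measured TCP pose, the force, the opening and the grip force at its end, in the units of the state.
- read_state(): the state, without advancing time (a new reading comes with each control period).
- capture(name): name is "side" or "top" or "wrist"; returns a dict with "img" (384x512x3 uint8, red, green, blue), "K" (3x3 intrinsics, pixels), "position" and "rotation" of the camera in the world; the wrist camera has in their place "hand_eye" (4x4, takes a point from camera to tool coordinates, whose origin is the TCP and whose axes are the flange's). Camera axes: x right, y down, z forward; pixel columns grow to the right and rows downward; lengths in mm; the calibration is good to about 2 mm. A picture is of the moment at which its call begins: read the wrist's pose just before it. There is no depth.
- hand_in(): hands the job in; it is judged then, once.
The state is a dict: "t": time; "joint_positions": joint angles; "dq": joint speeds; "effort": joint torques, N m; "ee_pos": TCP position; "ee_rot": TCP orientation; "contact_force": force on the tool from outside, world axes, zero at the start; "torque": the same for the moment, N m; "finger_gap": finger opening in mm; "gripper_force": force on a finger pad.
Only numpy, scipy, OpenCV 4.12 (cv2) and the standard library are available. Lean on these libraries where they do the work, as an engineer would, in place of code of your own. Each camera call takes 0.05 s, during which the arm holds its last target. There are 200 camera calls.

## Working session

There is one attempt and no reset: what is moved stays moved. The work goes in short steps, Python scripts to look and compute and a tool call to move; the robot and the scene stay as the last step left them, time stands still between calls to the robot, and variables do not carry over. Pictures are saved under pics/ and viewed, at most 10 in all, crops included, and the job is handed in when it is done.

Besides the shell and the picture viewer there is one more tool, called after "Call:" as name(argument=value, ...), one argument or row to a line, values as JSON. send_rows: Moves the arm, as the interface text tells. Its arguments: {"type":"object","properties":{"motion":{"type":"array","items":{"type":"object","properties":{"turn":{"type":"array","items":{"type":"number"}},"xyz":{"type":"array","items":{"type":"number"}},"hand":{"type":"number"}}}},"grip_force":{"type":"number"}},"required":["motion"]}

```bash
ls; mkdir -p pics; python3 - <<'E'
from rig import *
import cv2,numpy as np
s=read_state();print(s, finger_overhang if not callable(finger_overhang) else finger_overhang())
ims=[]
for n in("top","side"):
    c=capture(n);print(n,c["K"],c["position"],c["rotation"]);np.savez(f"{n}0.npz",**c)
    cv2.imwrite(f"pics/{n}0.png",c["img"][:,:,::-1])
E
```

```text
pics
{'t': 0.0, 'joint_positions': array([-1.22299553,  0.46839996, -0.01160755,  1.6036238 ,  0.00600385,
        1.07134839, -0.0562892 ]), 'dq': array([-1.05768660e-03,  3.67709962e-04, -2.63685060e-03, -5.70961028e-04,
        8.10999539e-04, -4.19061502e-04,  2.45693733e-05]), 'effort': array([ 5.98377519e-04, -5.32404184e+01,  2.17680470e-02, -2.51300794e+01,
        1.14652544e-02,  7.71100342e-03, -8.95006735e-06]), 'ee_pos': array([247.49768757, 600.5856403 , 302.92333525]), 'ee_rot': array([-6.09999721e-01, -3.08157974e+00,  2.71960097e-03]), 'contact_force': array([ 0.14118661, -0.54140725, -0.26890288]), 'torque': array([-0.00692543,  0.01942211,  0.02787263]), 'gripper_force': 0.0, 'finger_gap': 85.60318933199706} 72.6
top [[432.13726329   0.         255.35682983]
 [  0.         432.13726329 190.21729695]
 [  0.           0.           1.        ]] [ 273.50039506   10.01650074 1629.32146847] [-2.14996121  2.10104779 -0.20065508]
side [[351.25474871   0.         260.43421293]
 [  0.         351.25474871 192.12541082]
 [  0.           0.           1.        ]] [ 367.46592552 -858.02038143  736.68343927] [-2.22651765  0.22851416 -0.10036163]
```

View pics/top0.png

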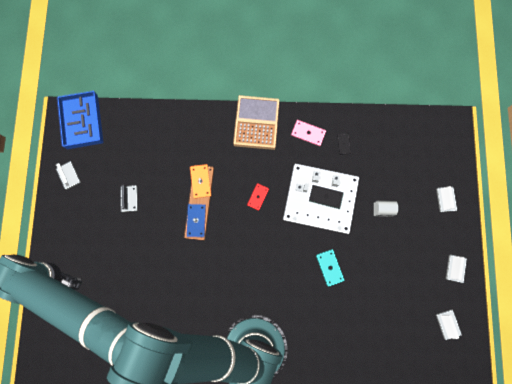

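View pics/side0.png

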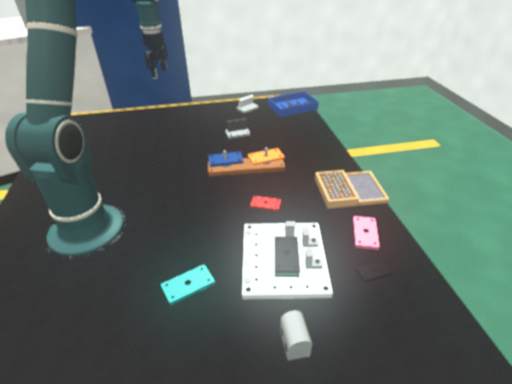

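The top view shows the blue spacer at (196,221) and the orange at (201,181) on the stand. The white fixture is at (320,198), with the black plate at (326,195). The long stops are on its far side and the end stop is on its left. The small black plate at (344,143) and the pink, red and turquoise ones are decoys.

```bash
cat > h.py <<'E'
import numpy as np,cv2
from scipy.spatial.transform import Rotation as R
def cam(c,s=None):
    if "hand_eye" in c:
        T=np.eye(4);T[:3,:3]=R.from_rotvec(s["ee_rot"]).as_matrix();T[:3,3]=s["ee_pos"];T=T@c["hand_eye"]
        return T[:3,3],T[:3,:3]
    r=np.array(c["rotation"]);return np.array(c["position"]),(R.from_rotvec(r).as_matrix() if r.size==3 else r)
def toplane(px,c,z,s=None):
    p,Rm=cam(c,s);px=np.atleast_2d(np.asarray(px,float))
    d=np.c_[px,np.ones(len(px))]@np.linalg.inv(c["K"]).T@Rm.T
    return p+d*((z-p[2])/d[:,2])[:,None]
def proj(P,c,s=None):
    p,Rm=cam(c,s);q=(np.atleast_2d(P)-p)@Rm@np.asarray(c["K"]).T
    return q[:,:2]/q[:,2:]
def blob(m,roi=None):
    m=m.astype(np.uint8)
    if roi:
        k=np.zeros_like(m);x0,y0,x1,y1=roi;k[y0:y1,x0:x1]=1;m=m*k
    cs,_=cv2.findContours(m,cv2.RETR_EXTERNAL,cv2.CHAIN_APPROX_NONE)
    return max(cs,key=cv2.contourArea)[:,0,:]
def rect(cnt,c,z,s=None):
    P=toplane(cnt,c,z,s)[:,:2].astype(np.float32)
    (x,y),(w,h),a=cv2.minAreaRect(P)
    if w<h: w,h,a=h,w,a+90
    return x,y,w,h,(a+90)%180-90   # angle of long axis, deg
E
python3 - <<'E'
from h import *
c=dict(np.load("top0.npz"));I=c["img"];H=cv2.cvtColor(I,cv2.COLOR_RGB2HSV);h,s,v=H[...,0],H[...,1],H[...,2]
print("blue",rect(blob((h>100)&(h<125)&(s>120)&(v>60),(170,190,230,250)),c,52))
print("orange",rect(blob((h>17)&(h<28)&(s>130)&(v>150),(170,150,230,210)),c,48))
print("stand",rect(blob((s>80)&(v>60),(170,150,230,250)),c,20))
print("fix",rect(blob((s<50)&(v>140),(270,150,368,250)),c,20))
print("black",rect(blob(v<60,(305,183,345,211)),c,44))
print(H[221,[190,196,203]],H[181,195],H[230,200])
for z,p in((40,(316,177)),(40,(336,182)),(40,(302,188))):print(toplane(p,c,z))
for n,roi in(("case",(230,92,282,152)),("fin",(115,180,142,215)),("block",(370,195,402,222))):
    print(n,rect(blob(v>90,roi),c,30))
E
```

```text
blue (453.4788818359375, 225.5429229736328, 118.81013488769531, 62.51917266845703, 2.5443789958953857)
orange (600.67333984375, 216.2073516845703, 118.13858032226562, 61.636112213134766, 8.628409385681152)
stand (528.2391357421875, 220.9256134033203, 290.53717041015625, 93.43180847167969, -1.43939208984375)
fix (552.1099243164062, -239.93043518066406, 252.9060821533203, 224.2312469482422, 79.21906280517578)
black (553.5313720703125, -253.0904541015625, 110.73841857910156, 55.40531921386719, 76.97188568115234)
[[109 164 200]
 [103  16 146]
 [109 166 200]] [ 22 141 255] [109 162 197]
[[ 627.38846328 -218.56106408   40.        ]]
[[ 609.92938862 -293.71008444   40.        ]]
[[ 583.94921982 -165.93073921   40.        ]]
case (850.0761108398438, 14.010597229003906, 232.2777557373047, 200.5810089111328, 1.4177935123443604)
fin (532.9336547851562, 483.13677978515625, 101.25938415527344, 63.63963317871094, 4.587568759918213)
block (517.0940551757812, -479.6024169921875, 95.55484008789062, 52.90476989746094, -88.67109310626984)
```

```bash
cat >> h.py <<'E'
def go(s,x,y,z,ydir):
    """xyz(cm), turn(5deg) to TCP x,y,z pointing down with tool y along ydir deg (mod 180)"""
    R0=R.from_rotvec(s["ee_rot"]);M0=R0.as_matrix()
    cur=np.degrees(np.arctan2(M0[1,1],M0[0,1]));d=(ydir-cur+90)%180-90;b=np.radians(cur+d)
    Y=np.array([np.cos(b),np.sin(b),0]);Z=np.array([0,0,-1.]);M=np.c_[np.cross(Y,Z),Y,Z]
    t=R.from_matrix(M0.T@M).as_rotvec()
    print("go xyz",np.round(M0.T@(np.array([x,y,z])-s["ee_pos"])/10,2),"turn",np.round(np.degrees(t)/5,2),"d",round(d,1))
def shot(name):
    from rig import read_state,capture
    s=read_state();c=capture("wrist");np.savez(name+".npz",**c);cv2.imwrite(f"pics/{name}.png",c["img"][:,:,::-1]);return s,c
E
python3 - <<'E'
from h import *;from rig import *
s=read_state();go(s,453.5,225.5,230,92.5)
E
```

```text
go xyz [-33.34 -26.82   7.35] turn [-0.02 -0.   -4.98] d 24.9
```

Call:
send_rows(
  motion=[
    {"xyz":[-33.34,-26.82,3],"turn":[0,0,-4.98],"hand":0},
    {"xyz":[-33.34,-26.82,3],"turn":[0,0,-4.98],"hand":0},
    {"xyz":[-33.34,-26.82,3],"turn":[0,0,-4.98],"hand":0},
    {"xyz":[-33.34,-26.82,3],"turn":[0,0,-4.98],"hand":0},
    {"xyz":[-33.34,-26.82,3],"turn":[0,0,-4.98],"hand":0},
    {"xyz":[-33.34,-26.82,3],"turn":[0,0,-4.98],"hand":0},
    {"xyz":[-33.34,-26.82,3],"turn":[0,0,-4.98],"hand":0},
    {"xyz":[-33.34,-26.82,3],"turn":[0,0,-4.98],"hand":0},
    {"xyz":[-33.34,-26.82,7.35],"turn":[0,0,-4.98],"hand":0},
    {"xyz":[-33.34,-26.82,7.35],"turn":[0,0,-4.98],"hand":0},
    {"xyz":[-33.34,-26.82,7.35],"turn":[0,0,-4.98],"hand":0},
    {"xyz":[-33.34,-26.82,7.35],"turn":[0,0,-4.98],"hand":0},
    {"xyz":[-33.34,-26.82,7.35],"turn":[0,0,-4.98],"hand":0},
    {"xyz":[-33.34,-26.82,7.35],"turn":[0,0,-4.98],"hand":0},
    {"xyz":[-33.34,-26.82,7.35],"turn":[0,0,-4.98],"hand":0},
    {"xyz":[-33.34,-26.82,7.35],"turn":[0,0,-4.98],"hand":0},
  ],
)

```text
t: 1.43
ee_pos: [453.3, 227.5, 230.9]
ee_rot: [-0.073, 3.14, 0.002]
contact_force: [-0.5, -0.4, -0.3]
finger_gap: 85.4
gripper_force: 0.0
```

```bash
python3 - <<'E'
from h import *
s,c=shot("w1");print(s["t"],s["ee_pos"],s["ee_rot"],s["contact_force"])
print(proj([[453.5,225.5,52],[393,225,52],[513,225,52],[453,195,52]],c,s))
H=cv2.cvtColor(c["img"],cv2.COLOR_RGB2HSV);h,S,v=H[...,0],H[...,1],H[...,2]
m=(h>100)&(h<125)&(S>120)&(v>60);k=blob(m);print(k.min(0),k.max(0));r=rect(k,c,52,s);print(r)
go(s,r[0],r[1],113,r[4]+90)
E
```

```text
1.4333 [453.33100461 227.48867902 230.92525561] [-7.26628670e-02  3.13995730e+00  1.51373856e-03] [-0.53975732 -0.41477587 -0.32545898]
[[251.53812512 191.04182253]
 [254.5470468  111.93361962]
 [247.80093515 258.27054994]
 [212.63770358 188.70369555]]
[211 111] [298 260]
(453.26422119140625, 225.83831787109375, 120.61042785644531, 64.13582611083984, 0.6782892942428589)
go xyz [ 0.02 -0.18 11.79] turn [0.01 0.01 0.39] d -2.0
```

View pics/w1.png

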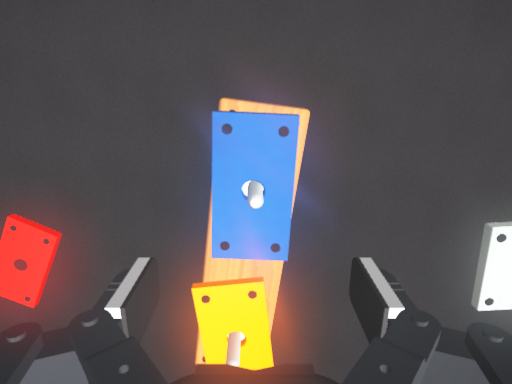

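The wrist view shows the blue plate at (254,187), measuring 120.6 x 64.1 mm, so the fit is good. The peg is through its hole and the fingers are clear on both sides.

```bash
python3 - <<'E'
from h import *
c=dict(np.load("w1.npz"));K=c["K"];he=c["hand_eye"]
for a,b in(((150,258),(352,258)),((108,308),(400,308))):
    f=K[0,0];Z=f*85.4/(b[0]-a[0])
    for p in(a,b):
        q=np.linalg.inv(K)@[*p,1]*Z;print((he@[*q,1])[:3].round(1))
E
```

```text
[ 10.1 -44.1  55.4]
[10.1 41.3 55.4]
[ 17.8 -42.8  12.3]
[17.8 42.6 12.3]
```

Call:
send_rows(
  motion=[
    {"xyz":[0.02,-0.18,4],"turn":[0,0,0.39],"hand":0},
    {"xyz":[0.02,-0.18,8],"turn":[0,0,0.39],"hand":0},
    {"xyz":[0.02,-0.18,10],"turn":[0,0,0.39],"hand":0},
    {"xyz":[0.02,-0.18,11.5],"turn":[0,0,0.39],"hand":0},
    {"xyz":[0.02,-0.18,12.2],"turn":[0,0,0.39],"hand":0},
    {"xyz":[0.02,-0.18,12.2],"turn":[0,0,0.39],"hand":0},
    {"xyz":[0.02,-0.18,12.2],"turn":[0,0,0.39],"hand":0},
  ],
)

```text
t: 2.07
ee_pos: [453.8, 224.8, 108.9]
ee_rot: [-0.016, 3.141, 0.001]
contact_force: [-1.0, -0.1, 0.5]
finger_gap: 85.5
gripper_force: 0.0
```

Call:
send_rows(
  motion=[
    {"xyz":[0,0.1,0.8],"hand":0},
    {"xyz":[0,0.1,0.8],"hand":0.1},
    {"xyz":[0,0.1,0.8],"hand":0.5},
    {"xyz":[0,0.1,0.8],"hand":0.5},
    {"xyz":[0,0.1,0.8],"hand":0.5},
    {"xyz":[0,0.1,0.8],"hand":0.5},
    {"xyz":[0,0.1,0.8],"hand":0.5},
    {"xyz":[0,0.1,0.8],"hand":0.5},
  ],
  grip_force=40,
)

```text
validation failed for argument at $.mo...
```

Call:
send_rows(
  motion=[
    {"xyz":[0,0.1,0.8],"turn":[0,0,0],"hand":0},
    {"xyz":[0,0.1,0.8],"turn":[0,0,0],"hand":0.1},
    {"xyz":[0,0.1,0.8],"turn":[0,0,0],"hand":0.5},
    {"xyz":[0,0.1,0.8],"turn":[0,0,0],"hand":0.5},
    {"xyz":[0,0.1,0.8],"turn":[0,0,0],"hand":0.5},
    {"xyz":[0,0.1,0.8],"turn":[0,0,0],"hand":0.5},
    {"xyz":[0,0.1,0.8],"turn":[0,0,0],"hand":0.5},
    {"xyz":[0,0.1,0.8],"turn":[0,0,0],"hand":0.5},
  ],
  grip_force=40,
)

```text
t: 2.73
ee_pos: [453.9, 225.5, 101.0]
ee_rot: [-0.015, 3.141, 0.001]
contact_force: [-1.1, -0.1, 6.0]
finger_gap: 63.3
gripper_force: 44.7
```

```bash
python3 - <<'E'
from h import *
s,c=shot("w2");print(s["ee_pos"],s["finger_gap"],s["gripper_force"],s["contact_force"])
E
```

```text
[453.8934328  225.46477235 101.03801702] 63.28034117738904 44.73737798631191 [-1.07317368 -0.08292817  6.00705474]
```

View pics/w2.png

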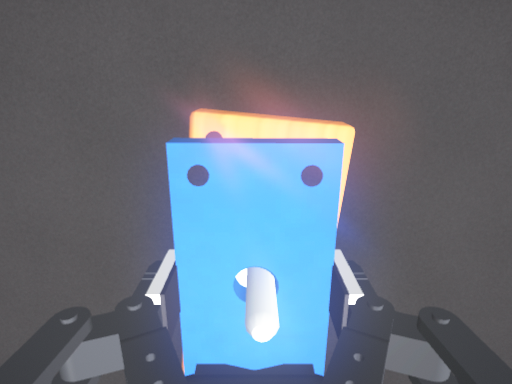

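Blue is gripped, with a pad on each long side at rows 255-300 and the peg still in the hole. Next I lift it.

Call:
send_rows(
  motion=[
    {"xyz":[0,0,-1],"turn":[0,0,0],"hand":0.5},
    {"xyz":[0,0,-3],"turn":[0,0,0],"hand":0.5},
    {"xyz":[0,0,-5],"turn":[0,0,0],"hand":0.5},
    {"xyz":[0,0,-8],"turn":[0,0,0],"hand":0.5},
    {"xyz":[0,0,-11],"turn":[0,0,0],"hand":0.5},
    {"xyz":[0,0,-14],"turn":[0,0,0],"hand":0.5},
    {"xyz":[0,0,-17],"turn":[0,0,0],"hand":0.5},
    {"xyz":[0,0,-17],"turn":[0,0,0],"hand":0.5},
    {"xyz":[0,0,-17],"turn":[0,0,0],"hand":0.5},
  ],
)

```text
t: 3.53
ee_pos: [454.0, 225.3, 272.2]
ee_rot: [-0.015, 3.138, 0.003]
contact_force: [-0.5, -1.8, -1.9]
finger_gap: 63.0
gripper_force: 46.1
```

```bash
python3 - <<'E'
from h import *
s,c=shot("w3");print(s["ee_pos"],s["ee_rot"],s["finger_gap"],s["gripper_force"],s["contact_force"])
H=cv2.cvtColor(c["img"],cv2.COLOR_RGB2HSV);h,S,v=H[...,0],H[...,1],H[...,2]
m=(h>100)&(h<125)&(S>120)&(v>60);k=blob(m);r=rect(k,c,s["ee_pos"][2]-49,s);print(k.min(0),k.max(0),r)
cy,sy=np.cos(np.radians(-10.8)),np.sin(np.radians(-10.8))
f=np.array([552.1,-239.9]);print("home",f+[20*cy,20*sy])
# blue in hand: below TCP 49 (top face).  go above pile, tool y along fixture x
go(s,553,-253,260,-10.8)
E
```

```text
[453.99330815 225.26952369 272.19363132] [-1.49386799e-02  3.13836625e+00  2.89640223e-03] 62.9857457388397 46.064281426370144 [-0.52546548 -1.82673469 -1.87623053]
[166 138] [344 376] (447.037841796875, 225.36865234375, 109.12410736083984, 64.34559631347656, 0.3152896761894226)
home [ 571.74574501 -243.64762629]
go xyz [ -9.44 -47.92   1.16] turn [-1.000e-02  5.000e-02 -1.573e+01] d 78.7
```

```bash
python3 - <<'E'
from h import *;from rig import *
s=read_state();print(s["joint_positions"].round(2));go(s,545,-365,280,-10.8)
E
```

```text
[-0.58  0.27  0.06  1.99 -0.02  0.89  1.07]
go xyz [ -8.62 -59.07  -0.95] turn [ -0.     0.   -15.73] d 78.7
```

Call:
send_rows(
  motion=[
    {"xyz":[-0.2,-1.5,-0.5],"turn":[0,0,0.5],"hand":0.5},
    {"xyz":[-0.6,-4,-1],"turn":[0,0,1.5],"hand":0.5},
    {"xyz":[-1,-7,-1],"turn":[0,0,2.7],"hand":0.5},
    {"xyz":[-1.5,-10.5,-1],"turn":[0,0,4],"hand":0.5},
    {"xyz":[-2.2,-14.5,-1],"turn":[0,0,5.3],"hand":0.5},
    {"xyz":[-2.8,-18.5,-1],"turn":[0,0,6.6],"hand":0.5},
    {"xyz":[-3.4,-22.5,-1],"turn":[0,0,8],"hand":0.5},
    {"xyz":[-4,-26.5,-1],"turn":[0,0,9.4],"hand":0.5},
    {"xyz":[-4.6,-30.5,-1],"turn":[0,0,10.8],"hand":0.5},
    {"xyz":[-5.2,-34.5,-1],"turn":[0,0,12.2],"hand":0.5},
    {"xyz":[-5.8,-38.5,-1],"turn":[0,0,13.6],"hand":0.5},
    {"xyz":[-6.4,-42.5,-1],"turn":[0,0,15],"hand":0.5},
    {"xyz":[-7,-46.5,-1],"turn":[0,0,16.4],"hand":0.5},
    {"xyz":[-7.6,-50.5,-1],"turn":[0,0,17.7],"hand":0.5},
    {"xyz":[-8.1,-54,-1],"turn":[0,0,18.8],"hand":0.5},
    {"xyz":[-8.4,-57,-1],"turn":[0,0,19.6],"hand":0.5},
    {"xyz":[-8.6,-58.5,-1],"turn":[0,0,20.1],"hand":0.5},
    {"xyz":[-8.62,-59.07,-1],"turn":[0,0,20.27],"hand":0.5},
    {"xyz":[-8.62,-59.07,-1],"turn":[0,0,20.27],"hand":0.5},
    {"xyz":[-8.62,-59.07,-1],"turn":[0,0,20.27],"hand":0.5},
  ],
)

```text
t: 5.25
ee_pos: [544.8, -363.8, 279.0]
ee_rot: [-2.418, -2.001, 0.001]
contact_force: [-0.8, -0.3, -2.1]
finger_gap: 63.1
gripper_force: 46.0
```

```bash
python3 - <<'E'
from h import *
s,c=shot("w4");print(s["t"],s["ee_pos"],s["ee_rot"],s["finger_gap"],s["gripper_force"],s["contact_force"])
print(proj([[571.7,-243.6,20],[553.5,-253,44]],c,s))
E
```

```text
5.25 [ 544.79083134 -363.79146145  279.04110761] [-2.41785106e+00 -2.00115750e+00  9.49912020e-04] 63.113527186183575 46.002207063138485 [-0.78667794 -0.26787302 -2.09470242]
[[258.48039633  34.61238875]
 [239.54555346  47.06872827]]
```

View pics/w4.png

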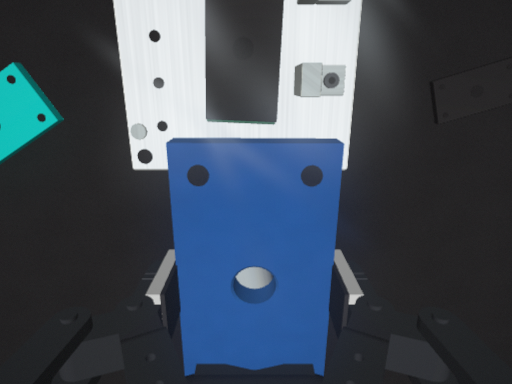

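The wrist view shows the held blue plate level, at (254,260). The black plate's near corners are at (207,121) and (276,123), with a sliver of green below. The fixture's near corners are at (134,168) and (348,169), and one long stop is at (312,80).

```bash
python3 - <<'E'
from h import *
c=dict(np.load("w4.npz"));s=dict(ee_pos=np.array([544.79083134,-363.79146145,279.04110761]),ee_rot=np.array([-2.41785106,-2.00115750,9.49912e-4]))
a=lambda d:np.degrees(np.arctan2(d[1],d[0]))
F=toplane([[134,168.5],[348,168.5]],c,20,s)[:,:2];d=F[1]-F[0];print("fix",F,np.hypot(*d),a(d))
ex=d/np.hypot(*d);ey=np.array([-ex[1],ex[0]]);fc=F.mean(0)+125*ey;print("centre",fc,"home",fc+20*ex)
g=cv2.cvtColor(c["img"],cv2.COLOR_RGB2HSV);v=g[...,2]
# black long edges row by row
L=[];Rr=[]
for y in range(6,112,2):
    row=v[y,160:298]<110
    i=np.flatnonzero(row); 
    if len(i): 
        # run containing col 240
        j=80
        l=j
        while l>0 and row[l-1]: l-=1
        r=j
        while r<len(row)-1 and row[r+1]: r+=1
        L.append((160+l-.5,y));Rr.append((160+r+.5,y))
for E in(L,Rr):
    P=toplane(E,c,44,s)[:,:2].astype(np.float32);vx,vy,x,y=cv2.fitLine(P,cv2.DIST_HUBER,0,.01,.01).ravel();print("edge",np.degrees(np.arctan2(vy,vx))%180,x,y, E[0],E[-1])
N=toplane([[207,120.5],[276,122.5]],c,44,s)[:,:2];d=N[1]-N[0];print("black near",N,np.hypot(*d),a(d))
u=d/np.hypot(*d);bc=N.mean(0)+60*np.array([-u[1],u[0]]);print("black c",bc)
for y in (116,119,121,123,125,127): print(y,g[y,240],g[y,215],g[y,270])
E
```

```text
fix [[ 424.95003499 -341.60450611]
 [ 638.38084712 -381.9428268 ]] 217.2093268772318 -10.702630849768418
centre [ 554.87940778 -238.94813267] home [ 574.53149318 -242.66236735]
edge 76.64073 522.13086 -261.1209 (205.5, 6) (205.5, 110)
edge 76.9071 585.3871 -266.11084 (282.5, 6) (276.5, 110)
black near [[ 512.61588092 -307.02077539]
 [ 573.2802002  -320.30629848]] 62.102051152243995 -12.352789889081043
black c [ 555.7838708  -255.05260398]
116 [110  24  65] [107  24  94] [107  26  88]
119 [115  23  66] [ 88  38 108] [110  26  87]
121 [ 79  93 110] [ 86  33 153] [102  30  86]
123 [ 95  13 212] [103   8 235] [ 81  71 115]
125 [ 96   5 239] [ 98   9 235] [101   9 235]
127 [100   6 240] [101   9 235] [101   9 236]
```

```bash
python3 - <<'E'
from h import *;from rig import *
s=read_state();go(s,555,-255,125,-13.2)
E
```

```text
go xyz [10.77 -1.03 15.46] turn [-0.02 -0.02  0.5 ] d -2.5
```

Call:
send_rows(
  motion=[
    {"xyz":[1,-0.1,0],"turn":[0,0,0],"hand":0.5},
    {"xyz":[3,-0.3,0],"turn":[0,0,0.2],"hand":0.5},
    {"xyz":[6,-0.6,0],"turn":[0,0,0.5],"hand":0.5},
    {"xyz":[8.5,-0.9,1],"turn":[0,0,0.5],"hand":0.5},
    {"xyz":[10.4,-1.03,3],"turn":[0,0,0.5],"hand":0.5},
    {"xyz":[10.77,-1.03,6],"turn":[0,0,0.5],"hand":0.5},
    {"xyz":[10.77,-1.03,9],"turn":[0,0,0.5],"hand":0.5},
    {"xyz":[10.77,-1.03,11.5],"turn":[0,0,0.5],"hand":0.5},
    {"xyz":[10.77,-1.03,13.5],"turn":[0,0,0.5],"hand":0.5},
    {"xyz":[10.77,-1.03,15],"turn":[0,0,0.5],"hand":0.5},
    {"xyz":[10.77,-1.03,15.46],"turn":[0,0,0.5],"hand":0.5},
    {"xyz":[10.77,-1.03,15.46],"turn":[0,0,0.5],"hand":0.5},
    {"xyz":[10.77,-1.03,15.46],"turn":[0,0,0.5],"hand":0.5},
  ],
)

```text
t: 6.38
ee_pos: [556.2, -256.7, 126.7]
ee_rot: [2.462, 1.949, 0.001]
contact_force: [0.0, -1.0, -2.0]
finger_gap: 63.5
gripper_force: 45.9
```

```bash
python3 - <<'E'
from h import *;from rig import *
s,c=shot("w5");print(s["ee_pos"],s["contact_force"])
d=capture("side");np.savez("side1.npz",**d)
p=d["img"][205:315,225:345,::-1];p=cv2.resize(p,None,fx=3,fy=3,interpolation=cv2.INTER_CUBIC)
q=np.zeros((384,872,3),np.uint8);q[:,:512]=c["img"][:,:,::-1];q[:330,512:]=p
cv2.imwrite("pics/m5.png",cv2.resize(q,(800,352)))
go(s,555,-255,112,-13.2)
E
```

```text
[ 556.16620438 -256.72456803  126.72801365] [ 0.01196234 -0.99603424 -2.00480949]
go xyz [ 0.14 -0.16  1.47] turn [ 0.02 -0.   -0.01] d 0.1
```

View pics/m5.png

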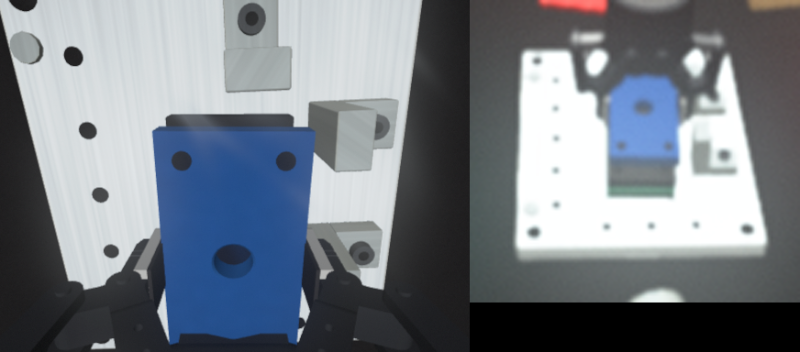

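Left panel: blue hangs over the pile, with the black plate's far end showing behind it at (165-292,115), between the stops. Right panel: the side view agrees.

```bash
python3 - <<'E'
from h import *;from rig import *
s=read_state();c=dict(np.load("w5.npz"))
N=toplane([[180,125],[318.5,125]],c,44,s)[:,:2];d=N[1]-N[0];u=d/np.hypot(*d);print(N,np.hypot(*d),np.degrees(np.arctan2(d[1],d[0])))
print("centre",N.mean(0)-60*np.array([-u[1],u[0]]))
B=toplane([[169,141],[342,141]],c,s["ee_pos"][2]-49,s)[:,:2];d=B[1]-B[0];u=d/np.hypot(*d);print("blue w",np.hypot(*d),"centre",B.mean(0)-60*np.array([-u[1],u[0]]),s["ee_pos"])
# end stop face foot top edge z=72: 
S=toplane([[245,98.5],[317,98.5]],c,20,s);print("endstop foot",S)
E
```

```text
[[ 539.20917645 -188.29921073]
 [ 600.2628273  -202.69813194]] 62.72859965850189 -13.270177370103687
centre [ 555.96341207 -253.89658029]
blue w 61.67863996580556 centre [ 558.11222589 -256.07956239] [ 556.41650957 -257.20434709  127.3369667 ]
endstop foot [[ 569.81602013 -184.65802016   20.        ]
 [ 605.67630163 -193.10633084   20.        ]]
```

Call:
send_rows(
  motion=[
    {"xyz":[0.2,-0.16,0.6],"turn":[0,0,0],"hand":0.5},
    {"xyz":[0.2,-0.16,1.2],"turn":[0,0,0],"hand":0.5},
    {"xyz":[0.2,-0.16,1.5],"turn":[0,0,0],"hand":0.5},
    {"xyz":[0.2,-0.16,1.5],"turn":[0,0,0],"hand":0.5},
    {"xyz":[0.2,-0.16,1.5],"turn":[0,0,0],"hand":0.5},
  ],
)

```text
t: 6.9
ee_pos: [554.6, -254.4, 110.9]
ee_rot: [-2.463, -1.949, -0.001]
contact_force: [-0.5, 0.6, 1.1]
finger_gap: 63.1
gripper_force: 48.4
```

Call:
send_rows(
  motion=[
    {"xyz":[0,0,0.1],"turn":[0,0,0],"hand":0.5},
    {"xyz":[0,0,0.2],"turn":[0,0,0],"hand":0.5},
    {"xyz":[0,0,0.3],"turn":[0,0,0],"hand":0.5},
    {"xyz":[0,0,0.3],"turn":[0,0,0],"hand":0.5},
    {"xyz":[0,0,0.3],"turn":[0,0,0],"hand":0.5},
  ],
)

```text
t: 7.32
ee_pos: [555.0, -254.9, 108.0]
ee_rot: [2.463, 1.948, 0.001]
contact_force: [1.5, -0.6, 1.2]
finger_gap: 63.4
gripper_force: 47.4
```

Call:
send_rows(
  motion=[
    {"xyz":[0,0,0.1],"turn":[0,0,0],"hand":0.5},
    {"xyz":[0,0,0.2],"turn":[0,0,0],"hand":0.5},
    {"xyz":[0,0,0.2],"turn":[0,0,0],"hand":0.5},
    {"xyz":[0,0,0.2],"turn":[0,0,0],"hand":0.5},
  ],
)

```text
t: 7.65
ee_pos: [555.0, -255.0, 106.1]
ee_rot: [2.463, 1.948, 0.001]
contact_force: [3.1, -1.0, 3.4]
finger_gap: 62.8
gripper_force: 48.2
```

Call:
send_rows(
  motion=[
    {"xyz":[0,0,0.1],"turn":[0,0,0],"hand":0.5},
    {"xyz":[0,0,0.1],"turn":[0,0,0],"hand":0.5},
    {"xyz":[0,0,0.1],"turn":[0,0,0],"hand":0.5},
  ],
)

```text
t: 7.9
ee_pos: [555.0, -255.0, 105.2]
ee_rot: [2.463, 1.948, 0.001]
contact_force: [2.0, -1.1, 5.3]
finger_gap: 63.2
gripper_force: 48.6
```

Call:
send_rows(
  motion=[
    {"xyz":[0,0,0.05],"turn":[0,0,0],"hand":0.3},
    {"xyz":[0,0,0.05],"turn":[0,0,0],"hand":0.24},
    {"xyz":[0,0,0.05],"turn":[0,0,0],"hand":0.21},
    {"xyz":[0,0,0.05],"turn":[0,0,0],"hand":0.2},
    {"xyz":[0,0,0.05],"turn":[0,0,0],"hand":0.19},
    {"xyz":[0,0,0.05],"turn":[0,0,0],"hand":0.19},
    {"xyz":[0,0,0.05],"turn":[0,0,0],"hand":0.19},
    {"xyz":[0,0,0.05],"turn":[0,0,0],"hand":0.19},
    {"xyz":[0,0,0.05],"turn":[0,0,0],"hand":0.19},
  ],
)

```text
t: 8.65
ee_pos: [554.4, -254.6, 104.2]
ee_rot: [-2.464, -1.949, 0.0]
contact_force: [-0.2, 0.5, -0.7]
finger_gap: 69.2
gripper_force: 0.0
```

Call:
send_rows(
  motion=[
    {"xyz":[0,0,-0.5],"turn":[0,0,0],"hand":0.19},
    {"xyz":[0,0,-1.5],"turn":[0,0,0],"hand":0.19},
    {"xyz":[0,0,-4],"turn":[0,0,0],"hand":0.19},
    {"xyz":[0,0,-8],"turn":[0,0,0],"hand":0.19},
    {"xyz":[0,0,-12],"turn":[0,0,0],"hand":0.19},
    {"xyz":[0,0,-15],"turn":[0,0,0],"hand":0.19},
    {"xyz":[-4,0,-17],"turn":[0,0,0],"hand":0.6},
    {"xyz":[-8,0,-17],"turn":[0,0,0],"hand":1},
    {"xyz":[-10,0,-17],"turn":[0,0,0],"hand":1},
    {"xyz":[-10,0,-17],"turn":[0,0,0],"hand":1},
    {"xyz":[-10,0,-17],"turn":[0,0,0],"hand":1},
  ],
)

```text
t: 9.57
ee_pos: [530.5, -353.6, 275.4]
ee_rot: [2.466, 1.944, 0.001]
contact_force: [0.5, 0.7, 0.4]
finger_gap: 8.6
gripper_force: 0.0
```

```bash
cat >> h.py <<'E'
def pile(s,c):
    H=cv2.cvtColor(c["img"],cv2.COLOR_RGB2HSV);h,S,v=H[...,0],H[...,1],H[...,2]
    k=blob((h>100)&(h<125)&(S>120)&(v>50));print("blue",k.min(0),k.max(0),np.round(rect(k,c,56,s),1))
E
python3 - <<'E'
from h import *
s,c=shot("w6");print(s["t"],s["ee_pos"],s["ee_rot"],s["finger_gap"],s["contact_force"]);pile(s,c)
E
```

```text
9.5667 [ 530.4602394  -353.55645866  275.35490141] [2.46622489e+00 1.94438293e+00 5.00390246e-04] 8.566000367362005 [0.49822223 0.67690506 0.42646897]
blue [214   0] [295 130] [ 552.9 -263.9   98.8   62.8   76.4]
```

View pics/w6.png

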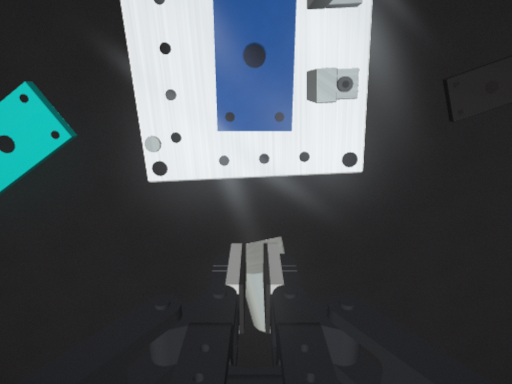

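Blue lies flat and aligned on the pile at (254,65) and has been released. Next is the push in +x, with closed fingers and the gripper turned 90°.

```bash
python3 - <<'E'
from h import *;from rig import *
s=read_state();print(s["joint_positions"].round(2));go(s,482,-242,98,-100.7);go(s,482,-242,98,-100)
E
```

```text
[ 0.08  0.53  0.63  1.7  -0.35  1.03  0.59]
go xyz [ 9.52 -7.35 17.68] turn [-0.000e+00 -1.000e-02  1.747e+01] d -87.4
go xyz [ 9.52 -7.35 17.68] turn [-0.000e+00 -1.000e-02  1.733e+01] d -86.7
```

Call:
send_rows(
  motion=[
    {"xyz":[1,-1,0],"turn":[0,0,1.3],"hand":1},
    {"xyz":[2,-2,0],"turn":[0,0,2.6],"hand":1},
    {"xyz":[3.5,-3.5,0],"turn":[0,0,4],"hand":1},
    {"xyz":[5,-5,0],"turn":[0,0,5.4],"hand":1},
    {"xyz":[7,-6.5,0],"turn":[0,0,6.8],"hand":1},
    {"xyz":[9.52,-7.35,0],"turn":[0,0,8.2],"hand":1},
    {"xyz":[9.52,-7.35,0],"turn":[0,0,9.6],"hand":1},
    {"xyz":[9.52,-7.35,0],"turn":[0,0,11],"hand":1},
    {"xyz":[9.52,-7.35,0],"turn":[0,0,12.4],"hand":1},
    {"xyz":[9.52,-7.35,0],"turn":[0,0,13.8],"hand":1},
    {"xyz":[9.52,-7.35,3],"turn":[0,0,15.2],"hand":1},
    {"xyz":[9.52,-7.35,6],"turn":[0,0,16.6],"hand":1},
    {"xyz":[9.52,-7.35,9],"turn":[0,0,17.47],"hand":1},
    {"xyz":[9.52,-7.35,12],"turn":[0,0,17.47],"hand":1},
    {"xyz":[9.52,-7.35,15],"turn":[0,0,17.47],"hand":1},
    {"xyz":[9.52,-7.35,17],"turn":[0,0,17.47],"hand":1},
    {"xyz":[9.52,-7.35,17.6],"turn":[0,0,17.47],"hand":1},
    {"xyz":[9.52,-7.35,17.6],"turn":[0,0,17.47],"hand":1},
    {"xyz":[9.52,-7.35,17.6],"turn":[0,0,17.47],"hand":1},
  ],
)

```text
t: 11.2
ee_pos: [482.5, -241.9, 99.0]
ee_rot: [-3.128, 0.29, -0.001]
contact_force: [0.4, -1.3, 0.4]
finger_gap: 0.1
gripper_force: 0.0
```

```bash
cat >> h.py <<'E'
E0=np.array([[.9825,-.186,0],[.186,.9825,0],[0,0,1]])
def fx(s): # TCP & force in fixture axes rel. home
    return (E0@(s["ee_pos"]-[573.5,-243,20])).round(1),(E0@s["contact_force"]).round(1)
E
python3 - <<'E'
from h import *;from rig import *
s=read_state();print(s["t"],s["finger_gap"],fx(s),s["joint_positions"].round(2));go(s,482+40*.9825,-242-40*.186,95,-100.7)
E
```

```text
11.2 0.05559517225184392 (array([-89.6, -15.9,  79. ]), array([ 0.7, -1.1,  0.4])) [-0.18  0.72  0.77  2.03 -0.79  0.71 -0.66]
go xyz [3.95 0.02 0.4 ] turn [-0.   -0.01  0.02] d -0.1
```

Call:
send_rows(
  motion=[
    {"xyz":[0.8,0,0.3],"turn":[0,0,0],"hand":1},
    {"xyz":[1.6,0,0.3],"turn":[0,0,0],"hand":1},
    {"xyz":[2.2,0,0.3],"turn":[0,0,0],"hand":1},
    {"xyz":[2.5,0,0.3],"turn":[0,0,0],"hand":1},
    {"xyz":[2.7,0,0.3],"turn":[0,0,0],"hand":1},
    {"xyz":[2.9,0,0.3],"turn":[0,0,0],"hand":1},
    {"xyz":[3.1,0,0.3],"turn":[0,0,0],"hand":1},
    {"xyz":[3.3,0,0.3],"turn":[0,0,0],"hand":1},
    {"xyz":[3.5,0,0.3],"turn":[0,0,0],"hand":1},
    {"xyz":[3.7,0,0.3],"turn":[0,0,0],"hand":1},
    {"xyz":[3.9,0,0.3],"turn":[0,0,0],"hand":1},
  ],
)

```text
t: 12.12
ee_pos: [519.9, -249.6, 95.1]
ee_rot: [-3.128, 0.292, 0.001]
contact_force: [-3.1, -0.4, -0.5]
finger_gap: 0.0
gripper_force: 1.1
```

```bash
python3 -c "
from h import *;from rig import *
print(fx(read_state()))"
```

```text
(array([-51.4, -16.5,  75.1]), array([-2.9, -1. , -0.5]))
```

Call:
send_rows(
  motion=[
    {"xyz":[0.1,0,0],"turn":[0,0,0],"hand":1},
    {"xyz":[0.2,0,0],"turn":[0,0,0],"hand":1},
    {"xyz":[0.3,0,0],"turn":[0,0,0],"hand":1},
    {"xyz":[0.4,0,0],"turn":[0,0,0],"hand":1},
  ],
)

```text
t: 12.45
ee_pos: [524.1, -250.2, 95.2]
ee_rot: [-3.128, 0.291, 0.0]
contact_force: [-1.8, -0.2, -1.3]
finger_gap: -0.0
gripper_force: 1.0
```

```bash
python3 -c "
from h import *;from rig import *
print(fx(read_state()))"
```

```text
(array([-47.2, -16.3,  75.2]), array([-1.7, -0.5, -1.3]))
```

Call:
send_rows(
  motion=[
    {"xyz":[0.1,0,0],"turn":[0,0,0],"hand":1},
    {"xyz":[0.2,0,0],"turn":[0,0,0],"hand":1},
    {"xyz":[0.3,0,0],"turn":[0,0,0],"hand":1},
    {"xyz":[0.3,0,0],"turn":[0,0,0],"hand":1},
  ],
)

```text
t: 12.78
ee_pos: [526.9, -251.0, 95.2]
ee_rot: [3.128, -0.292, -0.001]
contact_force: [-2.4, -0.4, -1.6]
finger_gap: -0.5
gripper_force: 1.2
```

Call:
send_rows(
  motion=[
    {"xyz":[0.1,0,0],"turn":[0,0,0],"hand":1},
    {"xyz":[0.15,0,0],"turn":[0,0,0],"hand":1},
    {"xyz":[0.15,0,0],"turn":[0,0,0],"hand":1},
  ],
)

```text
t: 13.03
ee_pos: [527.1, -251.1, 95.2]
ee_rot: [-3.127, 0.292, 0.004]
contact_force: [-7.2, 2.1, 3.3]
finger_gap: -0.1
gripper_force: 3.5
```

Call:
send_rows(
  motion=[
    {"xyz":[0.1,0,0],"turn":[0,0,0],"hand":1},
    {"xyz":[0.2,0,0],"turn":[0,0,0],"hand":1},
    {"xyz":[0.25,0,0],"turn":[0,0,0],"hand":1},
    {"xyz":[0.25,0,0],"turn":[0,0,0],"hand":1},
  ],
)

```text
t: 13.37
ee_pos: [527.3, -251.2, 94.8]
ee_rot: [-3.125, 0.293, 0.011]
contact_force: [-12.6, 1.9, 7.1]
finger_gap: 0.1
gripper_force: 6.6
```

```bash
python3 -c "
from h import *;from rig import *
s=read_state();print(fx(s),s['contact_force'],s['finger_gap'])"
```

```text
(array([-43.8, -16.7,  74.8]), array([-12.7,  -0.5,   7.1])) [-12.59000943   1.8739287    7.1002703 ] 0.08552783507433266
```

Call:
send_rows(
  motion=[
    {"xyz":[-1,0,0],"turn":[0,0,0],"hand":1},
    {"xyz":[-3,0,0],"turn":[0,0,0],"hand":1},
    {"xyz":[-4,0,-3],"turn":[0,0,0],"hand":1},
    {"xyz":[-4,0,-7],"turn":[0,0,0],"hand":1},
    {"xyz":[-4,0,-10],"turn":[0,0,0],"hand":1},
    {"xyz":[-4,0,-10],"turn":[0,0,0],"hand":1},
  ],
)

```text
t: 13.87
ee_pos: [494.7, -246.3, 201.1]
ee_rot: [3.125, -0.292, 0.018]
contact_force: [0.7, 0.4, -0.0]
finger_gap: 0.3
gripper_force: 0.0
```

```bash
python3 - <<'E'
from h import *;from rig import *
s=read_state();print(s["ee_pos"],s["contact_force"]);go(s,552.7,-353,96,-10.7)
E
```

```text
[ 494.65086294 -246.28099466  201.06657288] [ 0.6894461   0.36601103 -0.01607693]
go xyz [ 7.56  9.4  10.61] turn [  0.12  -0.09 -17.99] d 90.0
```

Call:
send_rows(
  motion=[
    {"xyz":[0.5,1.5,0],"turn":[0,0,-1.3],"hand":1},
    {"xyz":[1,3.5,0],"turn":[0,0,-2.7],"hand":1},
    {"xyz":[2,6,0],"turn":[0,0,-4.1],"hand":1},
    {"xyz":[3.5,8,0],"turn":[0,0,-5.5],"hand":1},
    {"xyz":[5,9.4,0],"turn":[0,0,-6.9],"hand":1},
    {"xyz":[6.5,9.4,0],"turn":[0,0,-8.3],"hand":1},
    {"xyz":[7.56,9.4,0],"turn":[0,0,-9.7],"hand":1},
    {"xyz":[7.56,9.4,0],"turn":[0,0,-11.1],"hand":1},
    {"xyz":[7.56,9.4,0],"turn":[0,0,-12.5],"hand":1},
    {"xyz":[7.56,9.4,0],"turn":[0,0,-13.9],"hand":1},
    {"xyz":[7.56,9.4,2],"turn":[0,0,-15.3],"hand":1},
    {"xyz":[7.56,9.4,4],"turn":[0.1,-0.1,-16.7],"hand":1},
    {"xyz":[7.56,9.4,6],"turn":[0.12,-0.09,-17.99],"hand":1},
    {"xyz":[7.56,9.4,8.5],"turn":[0.12,-0.09,-17.99],"hand":1},
    {"xyz":[7.56,9.4,10],"turn":[0.12,-0.09,-17.99],"hand":1},
    {"xyz":[7.56,9.4,10.5],"turn":[0.12,-0.09,-17.99],"hand":1},
    {"xyz":[7.56,9.4,10.5],"turn":[0.12,-0.09,-17.99],"hand":1},
    {"xyz":[7.56,9.4,10.5],"turn":[0.12,-0.09,-17.99],"hand":1},
  ],
)

```text
t: 15.37
ee_pos: [549.3, -351.1, 92.7]
ee_rot: [-2.413, -1.998, 0.007]
contact_force: [-4.9, 2.9, 13.8]
finger_gap: -0.3
gripper_force: 7.2
```

```bash
python3 - <<'E'
from h import *;from rig import *
s=read_state();print(s["t"],s["ee_rot"],fx(s));go(s,552.7+.186*40,-353+.9825*40,95.5,-10.7)
E
```

```text
15.3667 [-2.41293572 -1.99817779  0.00693501] (array([  -3.6, -110.7,   72.7]), array([-5.4,  1.9, 13.8]))
go xyz [ 3.87  0.36 -0.27] turn [-0.11 -0.02 -0.01] d 0.0
```

Call:
send_rows(
  motion=[
    {"xyz":[0,0,-0.5],"turn":[-0.1,0,0],"hand":1},
    {"xyz":[0,0.2,-0.5],"turn":[-0.1,0,0],"hand":1},
    {"xyz":[0,0.2,-0.5],"turn":[-0.1,0,0],"hand":1},
  ],
)

```text
t: 15.62
ee_pos: [551.5, -351.1, 95.7]
ee_rot: [-2.418, -2.004, -0.0]
contact_force: [0.6, 0.7, 0.3]
finger_gap: -0.1
gripper_force: 0.0
```

```bash
python3 - <<'E'
from h import *;from rig import *
s=read_state();print(s["t"],s["ee_rot"],fx(s));go(s,552.7+.186*40,-353+.9825*40,95.5,-10.7)
E
```

```text
15.6167 [-2.41765752e+00 -2.00364795e+00 -4.30581773e-04] (array([  -1.5, -110.3,   75.7]), array([0.5, 0.8, 0.3]))
go xyz [3.83 0.16 0.03] turn [-0.01 -0.01  0.  ] d -0.0
```

Call:
send_rows(
  motion=[
    {"xyz":[0.8,0.15,0],"turn":[0,0,0],"hand":1},
    {"xyz":[1.4,0.15,0],"turn":[0,0,0],"hand":1},
    {"xyz":[1.8,0.15,0],"turn":[0,0,0],"hand":1},
    {"xyz":[2,0.15,0],"turn":[0,0,0],"hand":1},
    {"xyz":[2.2,0.15,0],"turn":[0,0,0],"hand":1},
    {"xyz":[2.4,0.15,0],"turn":[0,0,0],"hand":1},
    {"xyz":[2.6,0.15,0],"turn":[0,0,0],"hand":1},
    {"xyz":[2.8,0.15,0],"turn":[0,0,0],"hand":1},
    {"xyz":[3,0.15,0],"turn":[0,0,0],"hand":1},
    {"xyz":[3.2,0.15,0],"turn":[0,0,0],"hand":1},
    {"xyz":[3.3,0.15,0],"turn":[0,0,0],"hand":1},
  ],
)

```text
t: 16.53
ee_pos: [558.2, -318.6, 95.3]
ee_rot: [-2.416, -2.003, 0.001]
contact_force: [-1.1, -2.3, -0.9]
finger_gap: -0.1
gripper_force: 0.9
```

Call:
send_rows(
  motion=[
    {"xyz":[0.1,0,0],"turn":[0,0,0],"hand":1},
    {"xyz":[0.2,0,0],"turn":[0,0,0],"hand":1},
    {"xyz":[0.3,0,0],"turn":[0,0,0],"hand":1},
    {"xyz":[0.4,0,0],"turn":[0,0,0],"hand":1},
    {"xyz":[0.4,0,0],"turn":[0,0,0],"hand":1},
  ],
)

```text
t: 16.95
ee_pos: [558.9, -314.9, 95.3]
ee_rot: [-2.416, -2.003, 0.001]
contact_force: [-0.9, -2.2, -0.4]
finger_gap: -0.0
gripper_force: 1.4
```

```bash
python3 -c "
from h import *;from rig import *
s=read_state();print(fx(s),s['finger_gap'])"
```

```text
(array([ -1. , -73.4,  75.3]), array([-0.4, -2.4, -0.4])) -0.014714474989711759
```

Call:
send_rows(
  motion=[
    {"xyz":[0.1,0,0],"turn":[0,0,0],"hand":1},
    {"xyz":[0.2,0,0],"turn":[0,0,0],"hand":1},
    {"xyz":[0.25,0,0],"turn":[0,0,0],"hand":1},
    {"xyz":[0.25,0,0],"turn":[0,0,0],"hand":1},
  ],
)

```text
t: 17.28
ee_pos: [558.9, -314.3, 95.5]
ee_rot: [-2.419, -2.003, 0.004]
contact_force: [-0.3, -5.9, -2.2]
finger_gap: -0.1
gripper_force: 3.4
```

Call:
send_rows(
  motion=[
    {"xyz":[0.1,0,0],"turn":[0,0,0],"hand":1},
    {"xyz":[0.2,0,0],"turn":[0,0,0],"hand":1},
    {"xyz":[0.2,0,0],"turn":[0,0,0],"hand":1},
  ],
)

```text
t: 17.53
ee_pos: [558.9, -314.1, 95.8]
ee_rot: [2.42, 2.001, -0.006]
contact_force: [-1.6, -10.1, -2.1]
finger_gap: 0.2
gripper_force: 5.0
```

```bash
python3 -c "
from h import *;from rig import *
s=read_state();print(fx(s),s['finger_gap'])"
```

```text
(array([ -1.1, -72.5,  75.8]), array([  0.3, -10.2,  -2.1])) 0.1929519009803805
```

Call:
send_rows(
  motion=[
    {"xyz":[0.1,0,0],"turn":[0,0,0],"hand":1},
    {"xyz":[0.2,0,0],"turn":[0,0,0],"hand":1},
    {"xyz":[0.2,0,0],"turn":[0,0,0],"hand":1},
    {"xyz":[0,0,0],"turn":[0,0,0],"hand":1},
    {"xyz":[-1,0,0],"turn":[0,0,0],"hand":1},
    {"xyz":[-3,0,0],"turn":[0,0,0],"hand":1},
    {"xyz":[-4,0,-4],"turn":[0,0,0],"hand":1},
    {"xyz":[-4,0,-8],"turn":[0,0,0],"hand":1},
    {"xyz":[-4,0,-12],"turn":[0,0,0],"hand":1},
    {"xyz":[-4,0,-16],"turn":[0,0,0],"hand":1},
    {"xyz":[-4,0,-20],"turn":[0,0,0],"hand":1},
    {"xyz":[-4,0,-20],"turn":[0,0,0],"hand":1},
    {"xyz":[-4,0,-20],"turn":[0,0,0],"hand":1},
  ],
)

```text
t: 18.62
ee_pos: [554.2, -349.9, 298.5]
ee_rot: [2.417, 2.006, 0.006]
contact_force: [-0.6, -0.6, -0.7]
finger_gap: 0.3
gripper_force: 0.0
```

```bash
python3 - <<'E'
from h import *
s,c=shot("w7");print(s["t"],s["ee_pos"],s["ee_rot"],fx(s));pile(s,c)
go(s,573.5-80*.9825,-243+80*.186,97,-100.7)
E
```

```text
18.6167 [ 554.22683857 -349.94618043  298.49346255] [2.41686627 2.00584572 0.00552518] (array([   1. , -108.7,  278.5]), array([-0.5, -0.8, -0.7]))
blue [213   0] [289 122] [ 570.7 -253.8   99.7   63.2   79.1]
go xyz [10.84 -8.13 20.15] turn [ 5.000e-02  1.000e-02 -1.798e+01] d 89.9
```

View pics/w7.png

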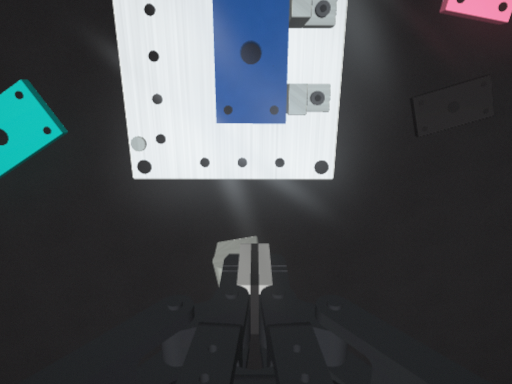

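Blue is square at 79.1° and sits against both long stops (right edge, column 289). I push +x once more at mid-length to seat everything.

Call:
send_rows(
  motion=[
    {"xyz":[1.5,-1.5,0],"turn":[0,0,1.3],"hand":1},
    {"xyz":[3,-3.5,2],"turn":[0,0,2.7],"hand":1},
    {"xyz":[5,-6,4],"turn":[0,0,4.1],"hand":1},
    {"xyz":[7,-8.13,6],"turn":[0,0,5.5],"hand":1},
    {"xyz":[9,-8.13,8],"turn":[0,0,6.9],"hand":1},
    {"xyz":[10.84,-8.13,8],"turn":[0,0,8.3],"hand":1},
    {"xyz":[10.84,-8.13,8],"turn":[0,0,9.7],"hand":1},
    {"xyz":[10.84,-8.13,8],"turn":[0,0,11.1],"hand":1},
    {"xyz":[10.84,-8.13,8],"turn":[0,0,12.5],"hand":1},
    {"xyz":[10.84,-8.13,8],"turn":[0,0,13.9],"hand":1},
    {"xyz":[10.84,-8.13,10],"turn":[0,0,15.3],"hand":1},
    {"xyz":[10.84,-8.13,12],"turn":[0,0,16.7],"hand":1},
    {"xyz":[10.84,-8.13,15],"turn":[0,0,18],"hand":1},
    {"xyz":[10.84,-8.13,17.5],"turn":[0,0,18],"hand":1},
    {"xyz":[10.84,-8.13,19],"turn":[0,0,18],"hand":1},
    {"xyz":[10.84,-8.13,19.5],"turn":[0,0,18],"hand":1},
    {"xyz":[10.84,-8.13,19.5],"turn":[0,0,18],"hand":1},
  ],
)

```text
t: 20.08
ee_pos: [491.5, -227.8, 99.1]
ee_rot: [-3.125, 0.292, 0.01]
contact_force: [-1.2, 0.4, 0.3]
finger_gap: 0.6
gripper_force: 0.0
```

```bash
python3 - <<'E'
from h import *;from rig import *
s=read_state();print(s["t"],fx(s));go(s,573.5-46*.9825,-243+46*.186,96,-100.7)
E
```

```text
20.0833 (array([-83.3,  -0.3,  79.1]), array([-1.3,  0.1,  0.3]))
go xyz [ 3.74 -0.03  0.29] turn [-0.02  0.07  0.  ] d -0.0
```

Call:
send_rows(
  motion=[
    {"xyz":[1,0,0.3],"turn":[0,0.07,0],"hand":1},
    {"xyz":[2,0,0.3],"turn":[0,0.07,0],"hand":1},
    {"xyz":[3,0,0.3],"turn":[0,0.07,0],"hand":1},
    {"xyz":[3.5,0,0.3],"turn":[0,0.07,0],"hand":1},
    {"xyz":[3.8,0,0.3],"turn":[0,0.07,0],"hand":1},
    {"xyz":[4,0,0.3],"turn":[0,0.07,0],"hand":1},
    {"xyz":[4.1,0,0.3],"turn":[0,0.07,0],"hand":1},
    {"xyz":[4.1,0,0.3],"turn":[0,0.07,0],"hand":1},
  ],
)

```text
t: 20.75
ee_pos: [530.1, -235.3, 97.2]
ee_rot: [-3.124, 0.293, 0.005]
contact_force: [-8.6, 2.6, 4.5]
finger_gap: 0.1
gripper_force: 4.5
```

```bash
python3 -c "
from h import *;from rig import *
s=read_state();print(fx(s),s['finger_gap'])"
```

```text
(array([-44. ,  -0.5,  77.2]), array([-8.9,  0.9,  4.5])) 0.07130623113687974
```

Call:
send_rows(
  motion=[
    {"xyz":[0.15,0,0],"turn":[0,0,0],"hand":1},
    {"xyz":[0.25,0,0],"turn":[0,0,0],"hand":1},
    {"xyz":[0.25,0,0],"turn":[0,0,0],"hand":1},
    {"xyz":[0,0,0],"turn":[0,0,0],"hand":1},
    {"xyz":[-1,0,0],"turn":[0,0,0],"hand":1},
    {"xyz":[-3,0,0],"turn":[0,0,0],"hand":1},
    {"xyz":[-6,0,-4],"turn":[0,0,0],"hand":1},
    {"xyz":[-9,0,-7],"turn":[0,0,0],"hand":1},
    {"xyz":[-9,0,-9],"turn":[0,0,0],"hand":1},
    {"xyz":[-9,0,-9],"turn":[0,0,0],"hand":1},
    {"xyz":[-9,0,-9],"turn":[0,0,0],"hand":1},
  ],
)

```text
t: 21.67
ee_pos: [445.0, -219.1, 189.0]
ee_rot: [-3.126, 0.292, -0.013]
contact_force: [0.8, -0.2, -0.2]
finger_gap: -0.2
gripper_force: 0.0
```

```bash
python3 - <<'E'
from h import *;from rig import *
s,c=shot("w8");print(s["t"],s["ee_pos"],fx(s));pile(s,c)
d=capture("side");p=d["img"][205:315,225:345,::-1];p=cv2.resize(p,None,fx=3,fy=3,interpolation=cv2.INTER_CUBIC)
q=np.zeros((384,872,3),np.uint8);q[:,:512]=c["img"][:,:,::-1];q[:330,512:]=p
cv2.imwrite("pics/m8.png",cv2.resize(q,(800,352)))
E
```

```text
21.6667 [ 445.00333903 -219.1439759   188.9620073 ] (array([-130.7,   -0.5,  169. ]), array([ 0.8, -0.1, -0.2]))
blue [147   0] [367  56] [ 554.4 -240.8  119.1   28.1   79.3]
```

View pics/m8.png

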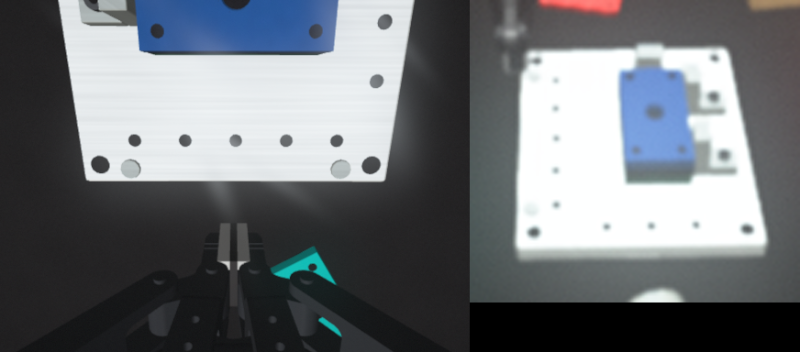

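The wrist view shows blue's left end touching the end stop at (137,20), with no lower plate sticking out. The side view shows a square pile against all three stops. The arm is clear, so I hand in.

```bash
python3 -c "
from rig import *
print(hand_in())"
```

```text
the job is handed in; nothing more can be done
None
```

The blue spacer lies on the black and green plates, the pile of three is pushed square against all three stops, and the job was handed in at about 22 s; the hand-in call returned no verdict.

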